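Turn the leftovers box round the shelf divider

TASK

On the pulled-out refrigerator shelf, turn the square food box with the orange lid so that its black pull tab, now pointing left as seen from the robot, faces the front edge of the shelf. Slide it, without lifting or tipping it, against the steel front post of the divider behind it and push it round that post a quarter turn counter-clockwise (seen from above), until it stands squarely alongside the divider, on its right. Leave the box with the green lid where it is.

Things in the scene. Friction and masses are not known exactly. Their poses are not given: they have to be found in the camera images.
- orange_box: White food box, 100 x 100 mm, 60 mm tall, 0.35 kg, flat orange lid; slides on the shelf. Origin: centre of underside, z up. Black pull tab (18 mm long, 40 wide, 50 to 56 mm up) amid its -x side. Starts just on the robot's side of a divider's front post: tab pointing left (+y) within 15 degrees, box's +y side 2 to 15 mm from the post, centre 23 to 33 mm right of it. This is the one to turn.
- green_box: White food box, 100 x 100 mm, 60 mm tall, 0.35 kg, flat green lid; slides on the shelf. Origin: centre of underside, z up. Black pull tab (18 mm long, 40 wide, 50 to 56 mm up) amid its -x side. Starts just on the robot's side of a divider's front post: tab pointing left (+y) within 15 degrees, box's +y side 2 to 15 mm from the post, centre 23 to 33 mm right of it. Leave it alone.
- divider_left: Left chrome divider fixed on the glass shelf. Origin: foot of its front post (16 mm thick, 70 tall), on the shelf top, 12 mm above the table. An 8 mm bar, 45 mm up, runs 110 mm back from it along +x to a thin rear post; the bar's right side is flush with the post's, at y = -8 mm. +x points to the shelf's back, away from the robot; -x to its front edge; +y left.
- divider_right: Right chrome divider fixed on the glass shelf. Origin: foot of its front post (16 mm thick, 70 tall), on the shelf top, 12 mm above the table. An 8 mm bar, 45 mm up, runs 110 mm back from it along +x to a thin rear post; the bar's right side is flush with the post's, at y = -8 mm. +x points to the shelf's back, away from the robot; -x to its front edge; +y left. 290 mm from the left one.
Mind the look-alikes: they are no part of the job. What is shaped like the orange_box but blue or pink is not meant.

How it is judged:
By the outcome, as a careful person would: the job done as asked, in the order asked, and still so for the second after the job is handed in, with the robot touching nothing.
It also fails if it takes over 38 s, if anything falls off the work surface, if the arm or the gripper's body presses on something with over 40 N, if the wrist force passes 120 N, or if a joint passes its speed limit or range.

ROBOT

A 6-joint arm with a two-finger parallel gripper is mounted at the origin on the work surface. World frame = base frame: x ahead of the robot, y to its left, z up, the work surface at z = 0. Lengths are in m, angles in rad, forces in N, time in s.
With the tool pointing down it reaches from about 0.35 to 0.85 m from the base axis. Payload 8.1 kg.
Tool frame: the origin (TCP) lies at the very end of the fingers, on their centre line; the grasp point (between the pads) lies 19 mm behind it; z points along the fingers, x is the direction in which the jaws open and shut, and the axes are right-handed (so a half turn about z gives the same grasp; the last joint's range is limited). The gripper opens to 93 mm and grips with 3 to 60 N. Pads are 15 mm wide; open, the fingers measure 128 mm over their backs; the gripper's body (75 mm by 188 mm) begins 65 mm behind the grasp point.
Start: joints at [-1.335, 0.13, 1.488, -0, 1.523, -0.085], TCP at [0.189, -0.569, 0.179] pointing down, gripper open.
Joint ranges: [-2.96, 2.96], [-0.89, 2.26], [0.02, 2.5], [-1.34, 4.48], [0, 2.73], [-2.66, 2.66]. Speed limits (rad/s): [2.39, 2.39, 2.79, 3.14, 3.14, 3.14].

INTERFACE

Orientations are given as a rotation vector (axis times angle).
In Python, from plant import robot gives the robot as it stands. The module is installed in compiled form; this text tells all that it offers.
- The arm moves only by the tool jog_arm, never from a script. Its argument "commands" is one flat list of numbers, 5 for each row, row after row: the gripper's target within -1 to 1 (shut at 1, half-way at 0, fully open at -1), then the shift along the tool's x, y, z in m, then the turn about the tool's z in degrees. A call has 1 to 20 rows; each row shifts and turns the commanded pose from where the row before left it, along the tool's axes as they then stand; what a row does not reach is not made up. A row lasts 1/12 s, in which the tool goes at most 41.7 mm and 7.16 degrees, less where a joint would pass 70% of its speed; a pose out of reach is approached as far as the arm can. A call is refused whole if a number of a shift passes 0.0417 or a number of a turn 7.16, either way. A call with a gripper value outside its range is refused whole. The fingers move at their own pace and stop on an object; "grip_force" is the grip in N (left out, the last holds). Time passes only in rows, so rows that do not move let the fingers close. It gives the time, the measured TCP pose, the force and the opening at its end, in the units of the state.
- robot.read_state(): the state, without advancing time (a new reading comes with each control period).
- robot.read_camera(name): name is "scene" or "top" or "wrist"; returns a dict with "img" (480x640x3 uint8, blue, green, red), "vfov" (degrees; the focal length in pixels is half the picture's height over the tangent of half this angle, whatever the lens; pixels are square), "cx", "cy" (the principal point, pixels), "k1" (the pictures are not rectified: a ray, as slopes to the right and down, at radius r is drawn at 1 + k1 r^2 times it, then the intrinsics apply), "extrinsics" (4x4, takes a point from world to camera coordinates). Camera axes: x right, y down, z forward; pixel columns grow to the right and rows downward; lengths in m; the calibration is good to about 2 mm. A picture is of the moment at which its call begins. There is no depth.
- robot.close_job(): hands the job in, once; it reports no verdict.
Trained networks look in a picture, given as the dict that the camera call returned (one of the last four; its "shot" number tells which), for a name from the list of things; names that differ only in an ending like _2 or _b are one class to them, and where a whole thing is asked for, a point or a joint stands for the part that bears it (a point fixed in the world has none). Each returns a list of dicts, best first, with "score" (0 to 1); they miss things now and then, are a little off and sometimes report something else, mostly with a low value. They report only what shows in the picture. A call takes as long as a camera call. They do not tell look-alikes from the thing itself.
- robot.recognise(thing, picture): "box" ([centre column, centre row, width, height] as shares, 0 to 1, of the picture: columns of its width, rows of its height, round what is visible of it).
- robot.pinpoint(thing, picture): "position" ([row, column] as shares, 0 to 1, of the picture: columns of its width, rows of its height: a listed point, or the origin of a listed thing).
The state is a dict: "t": time; "q": joint angles; "dq": joint speeds; "joint_torque": joint torques, N m; "tool_pos": TCP position; "orientation": TCP orientation; "force": force on the tool from outside, world axes, zero at the start; "wrist_torque": the same for the moment, N m; "opening": finger opening in m.
Only numpy, scipy, OpenCV 4.12 (cv2) and the standard library are available. Lean on these libraries where they do the work, as an engineer would, in place of code of your own. Each camera call takes 0.05 s, during which the arm holds its last target.

## Working session

There is one attempt and no reset: what is moved stays moved. The work goes in short steps, Python scripts to look and compute and a tool call to move; the robot and the scene stay as the last step left them, time stands still between calls to the robot, and variables do not carry over. Pictures are saved under pics/ and viewed, and the job is handed in when it is done.

Besides the shell and the picture viewer there is one more tool, called after "Emit:" by a JSON object that holds its "op" and its "data". jog_arm: Moves the arm, as the interface text tells. Its arguments: {"type":"object","properties":{"commands":{"type":"array"},"grip_force":{"type":"number"}},"required":["commands"]}

```bash
mkdir -p pics; cat > h.py <<'E'
import numpy as np,cv2
from plant import robot
def shot(n,save=None):
    p=robot.read_camera(n)
    if save: cv2.imwrite('pics/'+save+'.png',p['img'])
    return p
def ray(p,u,v):
    f=240/np.tan(np.radians(p['vfov'])/2)
    d=np.array([(u-p['cx'])/f,(v-p['cy'])/f]);s=d.copy()
    for _ in range(30): s=d/(1+p['k1']*(s@s))
    E=np.array(p['extrinsics']);R=E[:3,:3];c=-R.T@E[:3,3]
    return c,R.T@np.array([s[0],s[1],1])
def atz(p,u,v,z):
    c,r=ray(p,u,v);return c+r*(z-c[2])/r[2]
def proj(p,X):
    f=240/np.tan(np.radians(p['vfov'])/2)
    E=np.array(p['extrinsics']);c=E[:3,:3]@np.array(X)+E[:3,3];s=c[:2]/c[2]
    s=s*(1+p['k1']*(s@s));return np.array([s[0]*f+p['cx'],s[1]*f+p['cy']])
E
python3 - <<'E'
from h import *
print(robot.read_state())
for n in['scene','top']:
    p=shot(n,n+'0');print(n,{k:p[k] for k in p if k!='img'})
    for t in['orange_box','divider_left']:
        print(t,[(r['score'],r['position'][1]*640,r['position'][0]*480) for r in robot.pinpoint(t,p)])
E
```

```text
{'t': 0.0, 'q': array([-1.33535470e+00,  1.31155324e-01,  1.48922600e+00, -2.18959414e-05,
        1.52298290e+00, -8.53783217e-02]), 'dq': array([-0.00238318,  0.00055587, -0.00092527, -0.00020283, -0.00126136,
        0.00052392]), 'joint_torque': array([-5.47922718e-04, -5.59856558e+01, -4.91753983e+01,  7.66737806e-02,
        3.55784199e-02, -1.49923981e-04]), 'tool_pos': array([ 0.18908839, -0.56878059,  0.17762024]), 'orientation': array([-2.54681444e+00,  1.83743920e+00,  2.13131907e-03]), 'force': array([ 0.36005769, -0.42375137, -0.65834068]), 'wrist_torque': array([-0.02269451, -0.01776798, -0.0013633 ]), 'opening': 0.09313175795415665}
scene {'vfov': 47.20893689663414, 'cx': 337.3660205691174, 'cy': 242.18566282494928, 'k1': -0.13041156794671596, 'extrinsics': array([[-0.10457031,  0.99443551,  0.01277008,  0.15805705],
       [ 0.69999085,  0.08271693, -0.70934528, -0.25048156],
       [-0.70645443, -0.06523752, -0.70474549,  1.50225642],
       [ 0.        ,  0.        ,  0.        ,  1.        ]]), 'shot': 1}
orange_box [(0.96, 203.00799999999998, 206.208), (0.91, 303.23199999999997, 300.48), (0.9, 282.112, 201.024), (0.8, 174.784, 263.52000000000004)]
divider_left [(0.63, 458.176, 326.88), (0.3, 310.208, 329.37600000000003)]
top {'vfov': 49.071979191834586, 'cx': 322.5528394746793, 'cy': 239.11279406018653, 'k1': -0.0711933717216106, 'extrinsics': array([[-6.82749785e-04, -9.99760924e-01, -2.18546961e-02,
        -1.11730480e-01],
       [-9.93833210e-01,  3.10169723e-03, -1.10841911e-01,
         4.42870069e-01],
       [ 1.10883198e-01,  2.16442455e-02, -9.93597727e-01,
         9.20455741e-01],
       [ 0.00000000e+00,  0.00000000e+00,  0.00000000e+00,
         1.00000000e+00]]), 'shot': 2}
orange_box [(0.68, 413.88800000000003, 351.696), (0.64, 520.576, 333.216), (0.59, 359.232, 177.6), (0.59, 517.184, 223.776)]
divider_left [(0.89, 187.776, 160.176)]
```

View pics/scene0.png

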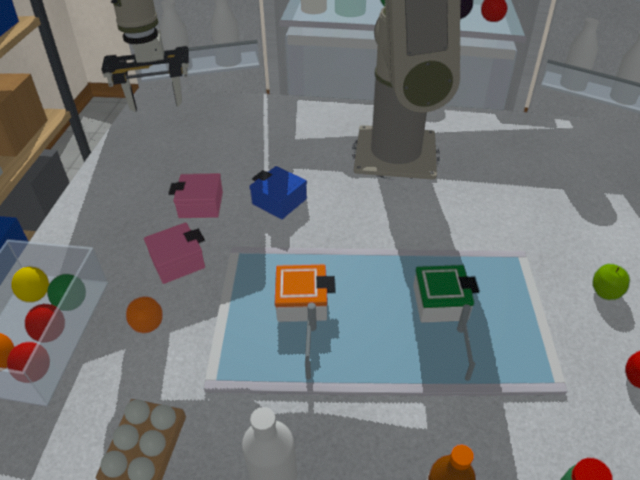

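View pics/top0.png

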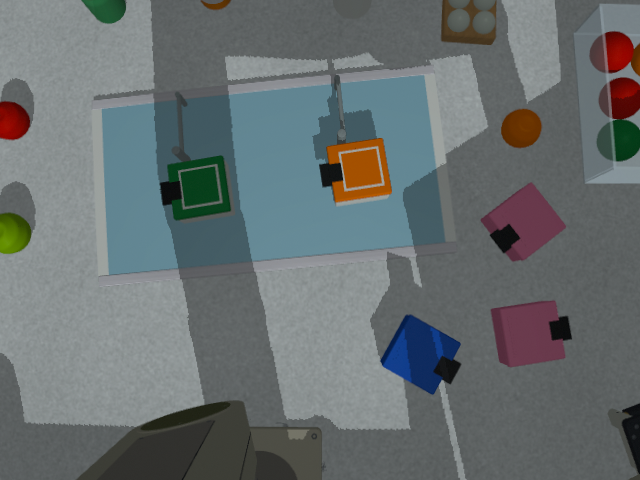

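The orange-lidded box is in the top view at about (358,170), with its tab at (331,175), in front of the right divider's post at (341,133). The green box is at (199,187). The blue box is at (421,353), and the pink ones are at (524,221) and (529,333); they all lie off the shelf. Next I'll measure the lid and post.

```bash
cat >> h.py <<'E'
def lid(p,z=0.072):
    h=cv2.cvtColor(p['img'],cv2.COLOR_BGR2HSV)
    m=cv2.inRange(h,(5,150,110),(22,255,255))
    n,l,s,c=cv2.connectedComponentsWithStats(m)
    g=[]
    best=None
    for i in range(1,n):
        if s[i,4]>300:
            x=s[i];g.append((x.tolist(),c[i].round(1).tolist()))
    return m,l,g
def fitlid(p,near,z=0.072):
    m,l,g=lid(p)
    m=cv2.morphologyEx(m,cv2.MORPH_CLOSE,np.ones((7,7)))
    n,l,s,c=cv2.connectedComponentsWithStats(m)
    i=min([i for i in range(1,n) if s[i,4]>300],key=lambda i:np.hypot(*(c[i]-near)))
    cnt=max(cv2.findContours((l==i).astype(np.uint8),0,cv2.CHAIN_APPROX_NONE)[0],key=len)[:,0]
    W=np.array([atz(p,u,v,z)[:2] for u,v in cnt],np.float32)
    return cv2.minAreaRect((W*1000).astype(np.float32))
E
python3 - <<'E'
from h import *
for n,near in(('top',(358,170)),('scene',(300,285))):
    p=shot(n);print(n,fitlid(p,near))
    for t in['orange_box','divider_right']:
        for r in robot.pinpoint(t,p):
            u,v=r['position'][1]*640,r['position'][0]*480
            print(t,r['score'],round(u),round(v),atz(p,u,v,.012).round(4))
    a=p['img'][80:230,290:430] if n=='top' else p['img'][245:395,230:380]
    cv2.imwrite('pics/crop_%s.png'%n,cv2.resize(a,None,fx=4,fy=4,interpolation=cv2.INTER_CUBIC))
from scipy.spatial.transform import Rotation as R
print(R.from_rotvec(robot.read_state()['orientation']).as_matrix().round(3))
E
```

```text
top ((558.339111328125, -176.0595245361328), (99.54698944091797, 98.9983139038086), 8.640926361083984)
orange_box 0.94 414 353 [ 0.2403 -0.2749  0.012 ]
orange_box 0.89 518 333 [ 0.2746 -0.4625  0.012 ]
orange_box 0.81 358 175 [ 0.5622 -0.1775  0.012 ]
orange_box 0.63 518 222 [ 0.4734 -0.4693  0.012 ]
divider_right 0.86 342 143 [ 0.6241 -0.1486  0.012 ]
divider_right 0.39 356 175 [ 0.5616 -0.1748  0.012 ]
scene ((568.4527587890625, -171.55462646484375), (103.51517486572266, 97.38870239257812), 8.674070358276367)
orange_box 0.88 201 208 [ 0.3054 -0.4576  0.012 ]
orange_box 0.83 282 201 [ 0.2578 -0.2672  0.012 ]
orange_box 0.7 175 266 [ 0.4964 -0.4587  0.012 ]
divider_right 0.72 312 327 [ 0.6233 -0.1433  0.012 ]
[[ 0.315 -0.949  0.   ]
 [-0.949 -0.315 -0.   ]
 [ 0.     0.    -1.   ]]
```

View pics/crop_top.png

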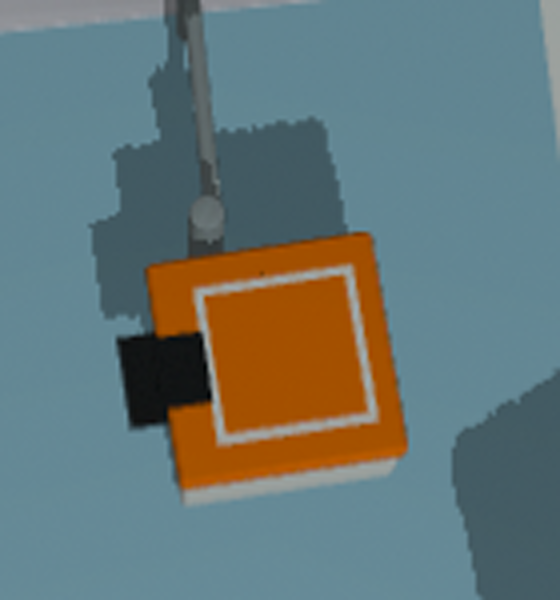

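View pics/crop_scene.png

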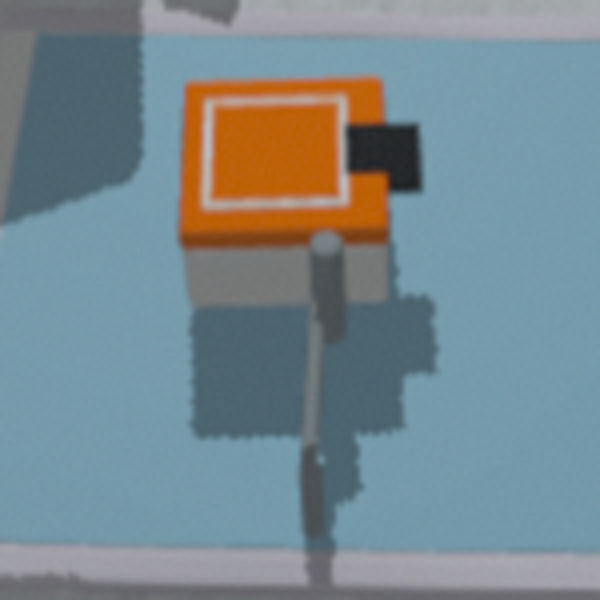

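```bash
python3 - <<'E'
from h import *
p=shot('top')
print('post top',atz(p,341.75,134,.082), 'bar',atz(p,290+213/4,80+180/4,.057),atz(p,290+194/4,80+25/4,.057))
cv2.imwrite('pics/bar.png',cv2.resize(p['img'][60:160,310:380],None,fx=7,fy=6,interpolation=cv2.INTER_CUBIC))
a=atz(p,110,277,.012);b=atz(p,440,247,.012);print('front edge',a,b,np.degrees(np.arctan2(b[0]-a[0],-(b[1]-a[1]))))
a=atz(p,100,109,.012);b=atz(p,430,76,.012);print('back edge',a,b,np.degrees(np.arctan2(b[0]-a[0],-(b[1]-a[1]))))
print('tab far end', atz(p,290+125/4,80+383/4,.068), atz(p,290+119/4,80+340/4,.068),atz(p,290+131/4,80+427/4,.068))
s=shot('scene');print('scene post top',atz(s,311.2,305,.082))
r=fitlid(p,(358,170));print(r, cv2.boxPoints(r).round(1).tolist())
for r in robot.pinpoint('divider_left',p):print(r,atz(p,r['position'][1]*640,r['position'][0]*480,.012))
E
```

```text
post top [ 0.6184843  -0.14709983  0.082     ] bar [ 0.64301664 -0.15026388  0.057     ] [ 0.71554575 -0.14218996  0.057     ]
front edge [0.37495721 0.27918755 0.012     ] [ 0.42888767 -0.32513389  0.012     ] 5.099644206635326
back edge [0.69690702 0.31537799 0.012     ] [ 0.75398811 -0.31598451  0.012     ] 5.166030804001203
tab far end [ 0.54830763 -0.11135706  0.068     ] [ 0.56744265 -0.1087534   0.068     ] [ 0.52884315 -0.11394605  0.068     ]
scene post top [ 0.62370876 -0.14304578  0.082     ]
((558.3568725585938, -175.94110107421875), (99.74008178710938, 98.9394760131836), 8.758453369140625) [[501.5, -134.60000610351562], [516.5999755859375, -232.39999389648438], [615.2000122070312, -217.1999969482422], [600.0999755859375, -119.5]]
{'position': [0.3296, 0.2891], 'score': 0.68} [0.59715953 0.14514441 0.012     ]
```

View pics/bar.png

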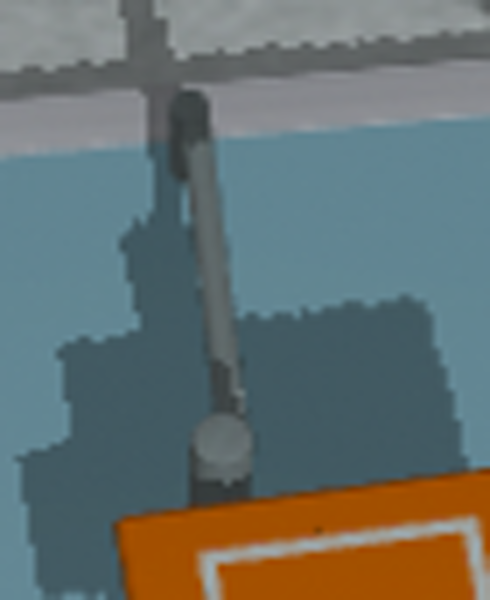

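Emit:
{"op": "jog_arm", "data": {"commands": [-0.3,-0.0088,-0.0135,0,0,-0.3,-0.0175,-0.027,0,0,-0.3,-0.0175,-0.027,0,0,-0.3,-0.0175,-0.027,0,0,-0.3,-0.0175,-0.027,0,0,-0.3,-0.0175,-0.027,0,0,-0.3,-0.0175,-0.027,0,0,-0.3,-0.0175,-0.027,0,0,-0.3,-0.0175,-0.027,0,0,-0.3,-0.0175,-0.027,0,0,-0.3,-0.0175,-0.027,0,0,-0.3,-0.0175,-0.027,0,0,-0.3,-0.0175,-0.027,0,0,-0.3,-0.0175,-0.027,0,0,-0.3,-0.0175,-0.027,0,0,-0.3,-0.0175,-0.027,0,0,-0.3,-0.0175,-0.027,0,0,-0.3,-0.0175,-0.027,0,0,-0.3,-0.0088,-0.0135,0,0], "grip_force": 30}}

```text
t: 2.33
tool_pos: [0.5528, -0.1141, 0.1787]
orientation: [-2.549, 1.835, -0.0]
force: [1.5, -0.5, -0.4]
opening: 0.0603
```

Emit:
{"op": "jog_arm", "data": {"commands": [-0.3,0,0,0.002,-4,-0.3,0,0,0.005,-7,-0.3,0,0,0.005,-7,-0.3,0,0,0.005,-7,-0.3,0,0,0.005,-7,-0.3,0,0,0.005,-7,-0.3,0,0,0.005,-7,-0.3,0,0,0.005,-7,-0.3,0,0,0.005,-7,-0.3,0,0,0.005,-7,-0.3,0,0,0.005,-7,-0.3,0,0,0.003,-6.4,-0.3,0,0,0,0,-0.3,0,0,0,0]}}

```text
t: 3.5
tool_pos: [0.5509, -0.1171, 0.1236]
orientation: [-3.133, -0.235, 0.0]
force: [0.9, -0.8, -0.4]
opening: 0.0605
```

```bash
cat >> h.py <<'E'
from scipy.spatial.transform import Rotation as R
def st():
    s=robot.read_state();M=R.from_rotvec(s['orientation']).as_matrix()
    print('t',round(s['t'],2),'tcp',s['tool_pos'].round(4),'ang',np.degrees(np.arctan2(M[1,0],M[0,0])).round(2),'F',s['force'].round(1),'open',round(s['opening'],4),'q6',s['q'][5].round(2))
    return s,M
E
python3 - <<'E'
from h import *
st()
p=shot('top','top1');w=shot('wrist','wrist1');s=shot('scene','scene1')
print({k:w[k] for k in w if k!='img'})
E
```

```text
t 3.5 tcp [ 0.5509 -0.1171  0.1236] ang 8.58 F [ 0.9 -0.8 -0.4] open 0.0605 q6 -0.45
{'vfov': 59.9986984681076, 'cx': 310.327086484154, 'cy': 243.04316814074193, 'k1': 0.030124998441286865, 'extrinsics': array([[ 9.88851867e-01,  1.48901813e-01, -4.85022994e-04,
        -5.27401934e-01],
       [ 1.43850738e-01, -9.54456447e-01,  2.61380672e-01,
        -2.08714284e-01],
       [ 3.84571226e-02, -2.58536537e-01, -9.65235675e-01,
         2.85861410e-01],
       [ 0.00000000e+00,  0.00000000e+00,  0.00000000e+00,
         1.00000000e+00]]), 'shot': 8}
```

View pics/wrist1.png

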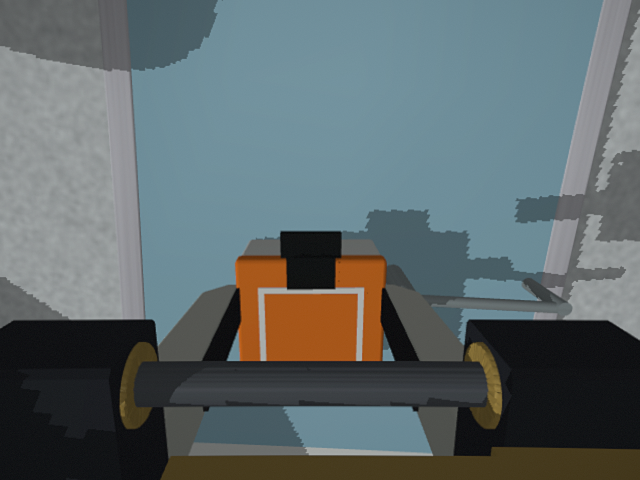

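View pics/top1.png

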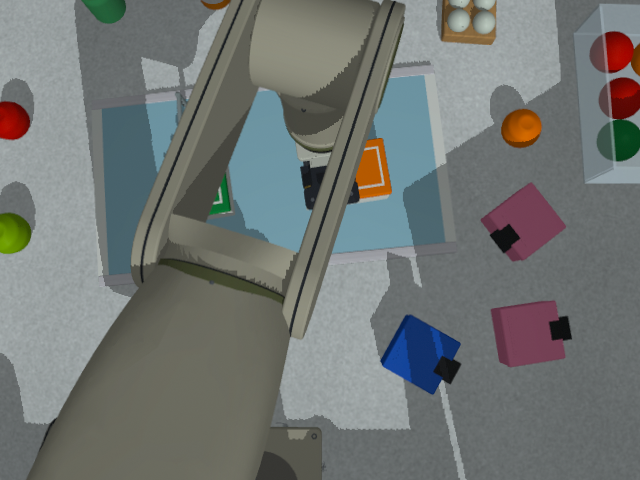

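View pics/scene1.png

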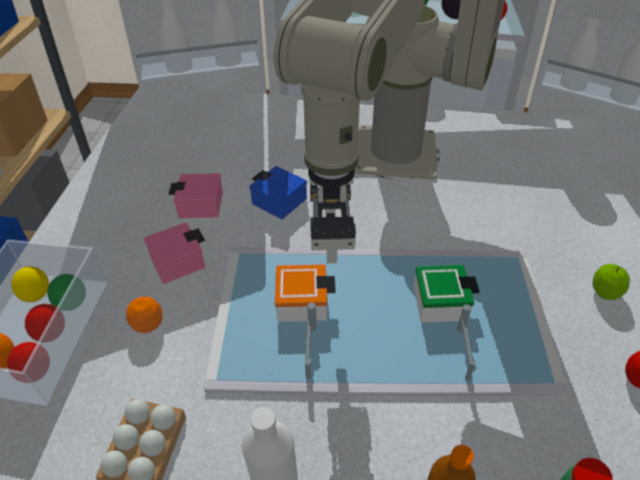

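The wrist view shows the orange lid's tab-side edge at (237–384, 257) and the tab between the fingers at (281–341, 232–257). I'll measure the tab from here.

```bash
python3 - <<'E'
from h import *
w=shot('wrist')
cv2.imwrite('pics/wc.png',cv2.resize(w['img'][215:365,220:400],None,fx=4,fy=4,interpolation=cv2.INTER_CUBIC))
s,M=st()
for n,u,v,z in [('tabL',281,232,.068),('tabR',341,232,.068),('tabLn',281,256,.068),('tabRn',341,256,.068),('lidL',237,256,.072),('lidR',384,256,.072)]:
    X=atz(w,u,v,z);print(n,X.round(4),'tool',(M.T@(X-s['tool_pos'])).round(4))
E
```

```text
t 3.7 tcp [ 0.5513 -0.1172  0.1241] ang 8.65 F [-0.4  0.   0.9] open 0.0606 q6 -0.45
tabL [ 0.5313 -0.1126  0.068 ] tool [-0.0192 -0.0075  0.0561]
tabR [ 0.5698 -0.1068  0.068 ] tool [ 0.0198 -0.0075  0.0561]
tabLn [ 0.5334 -0.1288  0.068 ] tool [-0.0195  0.0087  0.0561]
tabRn [ 0.5725 -0.1228  0.068 ] tool [0.0201 0.0088 0.0561]
lidL [ 0.5053 -0.1318  0.072 ] tool [-0.0477  0.0075  0.052 ]
lidR [ 0.5996 -0.1175  0.072 ] tool [0.0477 0.0075 0.0521]
```

View pics/wc.png

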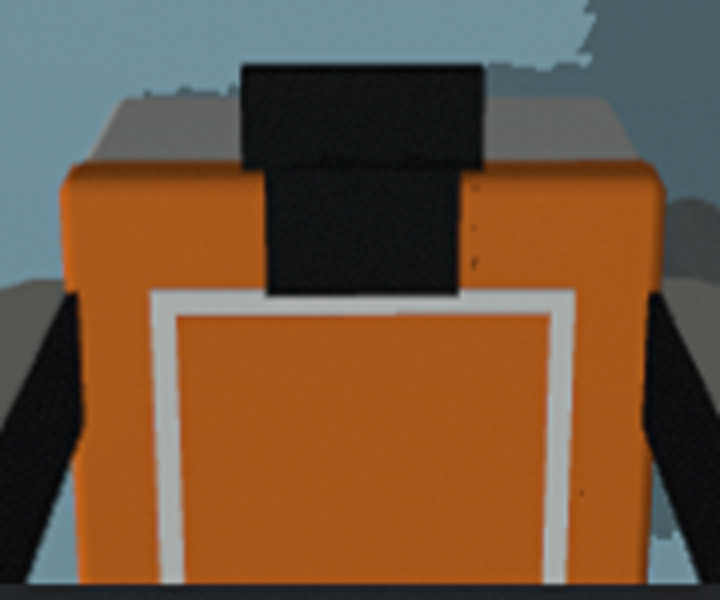

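The tab is centred between the fingers. I'll go down and grip it.

Emit:
{"op": "jog_arm", "data": {"commands": [-0.3,0,-0.001,0.003,0,-0.3,0,0,0.01,0,-0.3,0,0,0.012,0,-0.3,0,0,0.012,0,-0.3,0,0,0.012,0,-0.3,0,0,0.012,0,-0.3,0,0,0.01,0,-0.3,0,0,0.006,0,-0.3,0,0,0.001,0,-0.3,0,0,0,0], "grip_force": 30}}

```text
t: 4.53
tool_pos: [0.5506, -0.116, 0.0451]
orientation: [-3.132, -0.24, 0.001]
force: [0.0, 0.0, -0.0]
opening: 0.0605
```

Emit:
{"op": "jog_arm", "data": {"commands": [0.1,0,0,0,0,0.5,0,0,0,0,0.5,0,0,0,0,0.5,0,0,0,0,0.5,0,0,0,0], "grip_force": 30}}

```text
t: 4.95
tool_pos: [0.5513, -0.1162, 0.0461]
orientation: [3.132, 0.24, 0.001]
force: [-0.1, 0.6, 0.4]
opening: 0.0318
```

```bash
python3 - <<'E'
from h import *
p=shot('scene','scene2');t=shot('top','top2')
w=shot('wrist','wrist2');s,M=st()
cv2.imwrite('pics/c2.png',cv2.resize(p['img'][200:400,210:410],None,fx=3,fy=3,interpolation=cv2.INTER_CUBIC))
E
```

```text
t 5.1 tcp [ 0.551  -0.1162  0.0458] ang 8.78 F [ 0.2  0.9 -0.4] open 0.0243 q6 -0.45
```

View pics/c2.png

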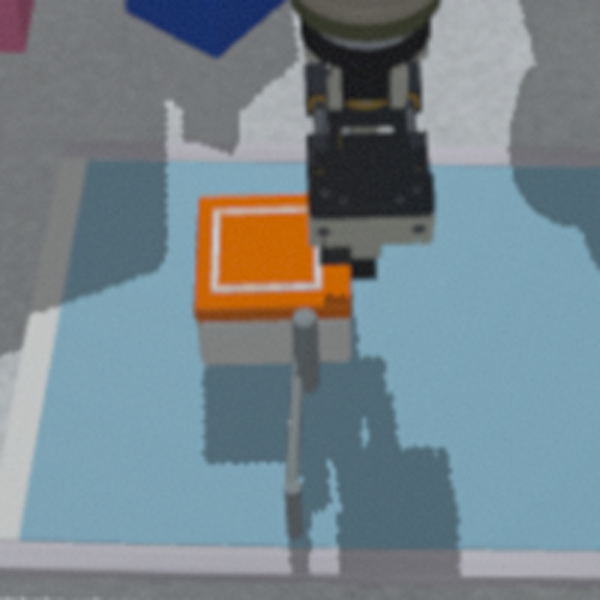

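View pics/wrist2.png

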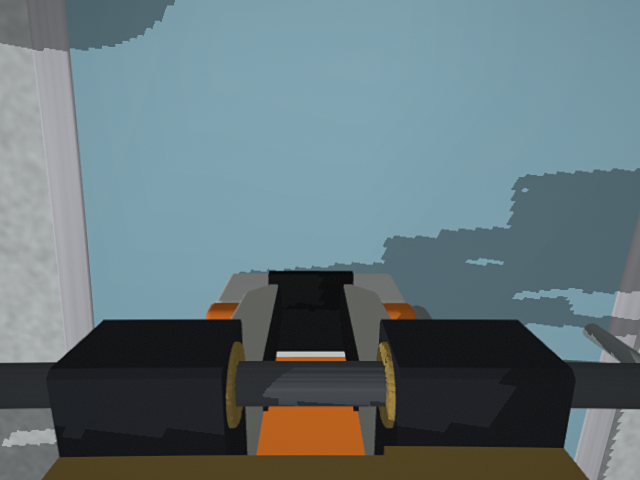

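The fingers passed through where the tab is (opening 24 mm, no force), so the tab can't be gripped. I'll push the walls instead. One finger goes on the tab side and one on the front side, caging the front-left corner, and I'll swing the box about the post. First I'll open and back out.

Emit:
{"op": "jog_arm", "data": {"commands": [-0.3,0,0,0,0,-0.3,0,0,0,0,-0.3,0,0,0,0,-0.3,0,0,0,0,-0.3,0,0,0,0,-0.3,0,0,0,0,-0.3,0,0,0,0,-0.3,0,0,-0.005,0,-0.3,0,0,-0.015,0,-0.3,0,0,-0.02,0,-0.3,0,0,-0.02,0,-0.3,0,0,-0.005,0,-0.3,0,0,0,0]}}

```text
t: 6.18
tool_pos: [0.5526, -0.1167, 0.1131]
orientation: [3.131, 0.24, 0.006]
force: [0.1, 0.1, 0.2]
opening: 0.0602
```

```bash
python3 - <<'E'
from h import *
s,M=st()
p=shot('scene','scene3');print(fitlid(p,(300,285)));w=shot('wrist','wrist3')
d=np.array([.5235,-.1482,.11])-s['tool_pos'];print((M.T@d).round(4))
E
```

```text
t 6.18 tcp [ 0.5526 -0.1167  0.1131] ang 8.78 F [0.1 0.1 0.2] open 0.0602 q6 -0.45
((568.4465942382812, -171.5144500732422), (103.51517486572266, 97.47000122070312), 8.674070358276367)
[-0.0336  0.0267  0.003 ]
```

View pics/wrist3.png

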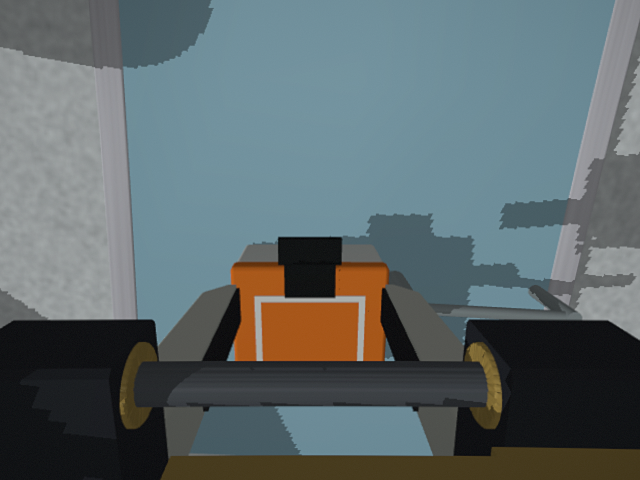

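The box hasn't moved. Now I'll turn the tool to the diagonal and place it over the front-left corner.

Emit:
{"op": "jog_arm", "data": {"commands": [-0.8,-0.011,0.009,0,0,-0.8,-0.011,0.009,0,0,-0.8,-0.0115,0.0087,0,4,-0.8,0,0,0,7,-0.8,0,0,0,7,-0.8,0,0,0,7,-0.8,0,0,0,7,-0.8,0,0,0,7,-0.8,0,0,0,7,-0.8,0,0,0,7,-0.8,0,0,0,7,-0.8,0,0,0,7,-0.8,0,0,0,7,-0.8,0,0,0,7,-0.8,0,0,0,7,-0.8,0,0,0,7,-0.8,0,0,0,7,-0.8,0,0,0,7]}}

```text
t: 7.78
tool_pos: [0.5202, -0.1484, 0.1093]
orientation: [2.006, -2.416, -0.003]
force: [0.5, 0.2, -0.0]
opening: 0.0839
```

Emit:
{"op": "jog_arm", "data": {"commands": [-0.8,0,0,0,7,-0.8,0,0,0,7,-0.8,0,0,0,7,-0.8,0,0,0,5,-0.8,0,0,0,0,-0.8,0,0,0,0]}}

```text
t: 8.28
tool_pos: [0.5207, -0.1482, 0.1097]
orientation: [1.423, -2.799, -0.002]
force: [-0.3, -0.1, 0.7]
opening: 0.0837
```

```bash
python3 - <<'E'
from h import *
s,M=st();print(M.round(3).tolist())
w=shot('wrist','wrist4')
d=np.array([.5235,-.1482,.032])-s['tool_pos'];print((M.T@d).round(4))
# predicted lid corners in wrist image
X=np.array([.152,-.988]);Y=np.array([.988,.152]);c=np.array([.56,-.175])
for a,b in((-50,-50),(50,-50),(-50,50)): print(a,b,proj(w,[*(c+a/1e3*X+b/1e3*Y),.072]).round(0))
E
```

```text
t 8.28 tcp [ 0.5207 -0.1482  0.1097] ang -126.09 F [-0.3 -0.1  0.7] open 0.0837 q6 1.83
[[-0.589, -0.808, -0.002], [-0.808, 0.589, 0.0], [0.001, 0.001, -1.0]]
[-0.0017 -0.0024  0.0777]
-50 -50 [306. 289.]
50 -50 [428. 176.]
-50 50 [184. 175.]
```

View pics/wrist4.png

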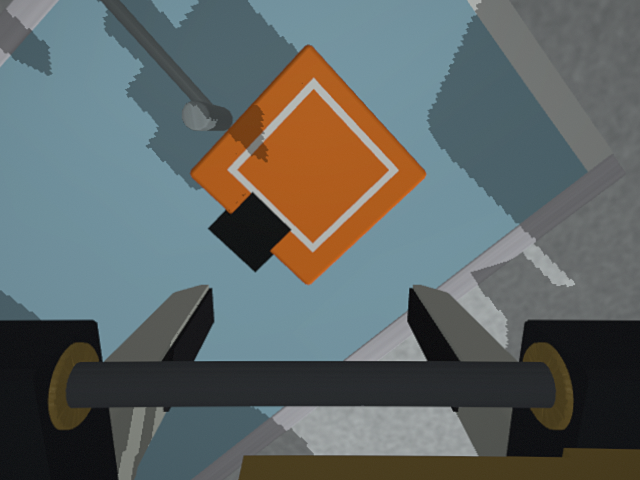

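This wrist view shows the whole lid, with corners at (191,174), (308,45), (426,174) and (308,284), and the post's top near (197,116). I'll use it to refine the measurement.

```bash
python3 - <<'E'
from h import *
w=shot('wrist')
r=fitlid(w,(308,170));print(r,cv2.boxPoints(r).round(1).tolist())
cv2.imwrite('pics/wc4.png',cv2.resize(w['img'][60:160,150:270],None,fx=5,fy=5,interpolation=cv2.INTER_CUBIC))
for u,v in((197,116),(195,114)): print(atz(w,u,v,.082).round(4))
for r in robot.pinpoint('divider_right',w): 
    u,v=r['position'][1]*640,r['position'][0]*480;print(r['score'],u,v,atz(w,u,v,.012).round(4))
E
```

```text
((560.21728515625, -176.44813537597656), (98.1731948852539, 98.55162048339844), 8.77719497680664) [[504.20001220703125, -135.1999969482422], [519.2000122070312, -232.60000610351562], [616.2000122070312, -217.6999969482422], [601.2000122070312, -120.30000305175781]]
[ 0.621 -0.147  0.082]
[ 0.6224 -0.1468  0.082 ]
0.75 222.912 116.592 [ 0.6225 -0.1479  0.012 ]
```

View pics/wc4.png

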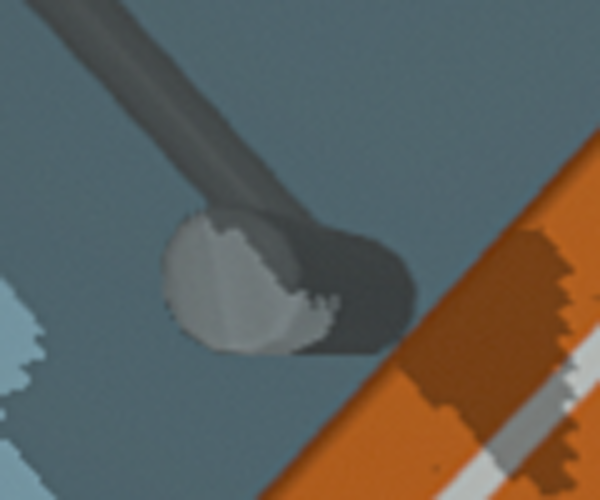

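Refined: box centre (0.560, -0.176) at 8.8°, post (0.6214, -0.147), gap about 7 mm. Next I'll go down beside the corner and close in to contact.

Emit:
{"op": "jog_arm", "data": {"commands": [-0.8,0,0,0.003,0,-0.8,0,0,0.01,0,-0.8,0,0,0.012,0,-0.8,0,0,0.012,0,-0.8,0,0,0.012,0,-0.8,0,0,0.012,0,-0.8,0,0,0.01,0,-0.8,0,0,0.006,0,-0.8,0,0,0,0,-0.8,0,-0.003,0,0,-0.8,0,-0.003,0,0,-0.8,0,-0.003,0,0,-0.8,0,-0.002,0,0,-0.8,0,0,0,0]}}

```text
t: 9.6
tool_pos: [0.5317, -0.1547, 0.0344]
orientation: [-1.42, 2.801, -0.002]
force: [-0.6, 0.1, 0.9]
opening: 0.0834
```

```bash
cat >> h.py <<'E'
def look(n):
    s,M=st();w=shot('wrist','w'+n)
    r=fitlid(w,(308,150));print('lid wrist',np.round(r[0],1),np.round(r[1],1),round(r[2],2))
    p=shot('scene','s'+n);r=fitlid(p,(300,285));print('lid scene(start 568.4,-171.5,8.67)',np.round(r[0],1),np.round(r[1],1),round(r[2],2))
    cv2.imwrite('pics/c%s.png'%n,cv2.resize(p['img'][200:400,210:410],None,fx=3,fy=3,interpolation=cv2.INTER_CUBIC))
E
python3 -c "
from h import *
look('5')"
```

```text
t 9.6 tcp [ 0.5317 -0.1547  0.0344] ang -126.23 F [-0.6  0.1  0.9] open 0.0834 q6 1.83
lid wrist [ 560.5 -176.6] [98.1 98.3] 8.76
lid scene(start 568.4,-171.5,8.67) [ 567.7 -171.7] [105.1  97.5] 8.64
```

View pics/w5.png

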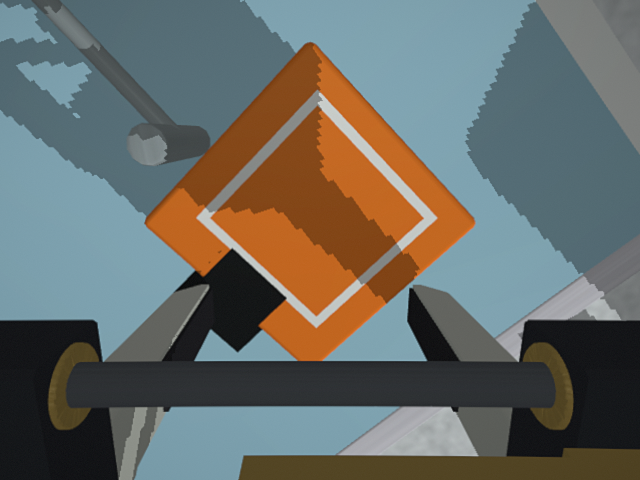

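View pics/c5.png

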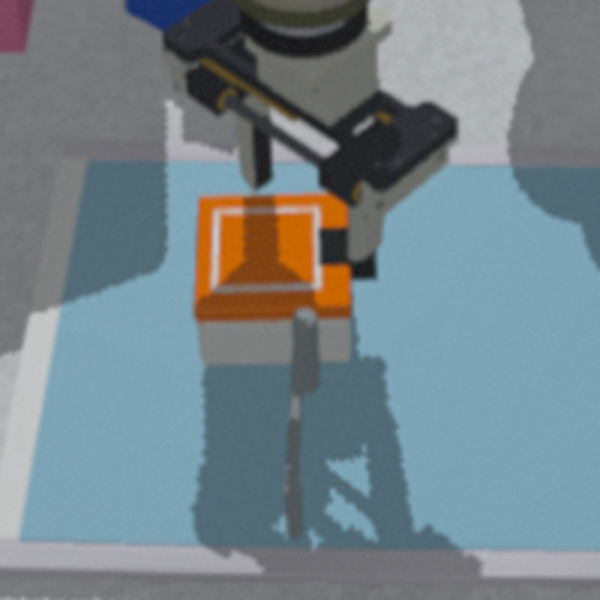

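Both fingers are at the walls, and the box is unmoved within 1 mm. Now I'll slide it straight onto the post.

Emit:
{"op": "jog_arm", "data": {"commands": [-0.8,-0.0007,-0.0007,0,0,-0.8,-0.0007,-0.0007,0,0,-0.8,-0.0007,-0.0007,0,0,-0.8,-0.0007,-0.0007,0,0,-0.8,-0.0007,-0.0007,0,0,-0.8,-0.0007,-0.0007,0,0,-0.8,-0.0007,-0.0007,0,0,-0.8,-0.0007,-0.0007,0,0,-0.8,0,0,0,0]}}

```text
t: 10.45
tool_pos: [0.5388, -0.1529, 0.0337]
orientation: [-1.421, 2.802, -0.0]
force: [0.1, 0.3, 0.3]
opening: 0.0837
```

```bash
python3 -c "
from h import *
look('6')"
```

```text
t 10.45 tcp [ 0.5388 -0.1529  0.0337] ang -126.21 F [0.1 0.3 0.3] open 0.0837 q6 1.83
lid wrist [ 560.6 -176.5] [98.2 98.4] 8.74
lid scene(start 568.4,-171.5,8.67) [ 568.3 -171.6] [103.8  97.4] 8.67
```

View pics/w6.png

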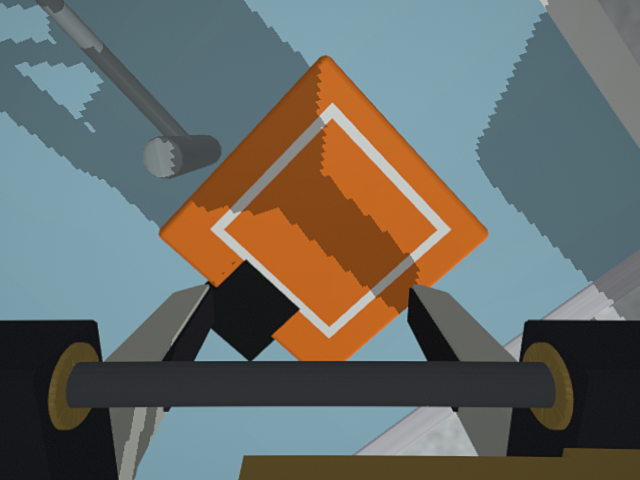

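The box hasn't moved although the tool went 7 mm. I'll check the finger geometry against the picture.

```bash
python3 - <<'E'
from h import *
s,M=st();w=shot('wrist')
im=cv2.resize(w['img'],None,fx=3,fy=3,interpolation=cv2.INTER_CUBIC)
for sx in(-1,1):
  for x in(41.8,59):
    for y in(-7.5,7.5):
      for z in (0,-19,-38):
        X=s['tool_pos']+M@np.array([sx*x,y,z])/1e3;u=proj(w,X)
        if sx==1:print(x,y,z,u.round(0))
        cv2.circle(im,tuple(int(a*3+1) for a in u),5,((0,0,255),(0,255,0),(255,0,255))[z//-19],-1)
cv2.imwrite('pics/f6.png',im[750:1300,1100:1600])
r=fitlid(w,(308,150));c=np.array(r[0])/1e3;a=np.radians(8.75)
Xb=np.array([np.sin(a),-np.cos(a)]);Yb=np.array([np.cos(a),np.sin(a)])
print('bottom corners',[proj(w,[*(c+i*.05*Xb+j*.05*Yb),.012]).round(0).tolist() for i,j in((-1,-1),(1,-1),(-1,1))])
print('box-frame tcp',(s['tool_pos'][:2]-c)@Xb,(s['tool_pos'][:2]-c)@Yb)
E
```

```text
t 10.55 tcp [ 0.5386 -0.1529  0.0336] ang -126.22 F [-0.6  0.5  0.2] open 0.0835 q6 1.83
41.8 -7.5 0 [389. 261.]
41.8 -7.5 -19 [396. 273.]
41.8 -7.5 -38 [405. 288.]
41.8 7.5 0 [388. 288.]
41.8 7.5 -19 [395. 302.]
41.8 7.5 -38 [403. 320.]
59 -7.5 0 [422. 261.]
59 -7.5 -19 [433. 273.]
59 -7.5 -38 [445. 288.]
59 7.5 0 [420. 288.]
59 7.5 -19 [430. 303.]
59 7.5 -38 [442. 320.]
bottom corners [[319.0, 324.0], [447.0, 208.0], [192.0, 208.0]]
box-frame tcp -0.026637571209663993 -0.01814613405011092
```

View pics/f6.png

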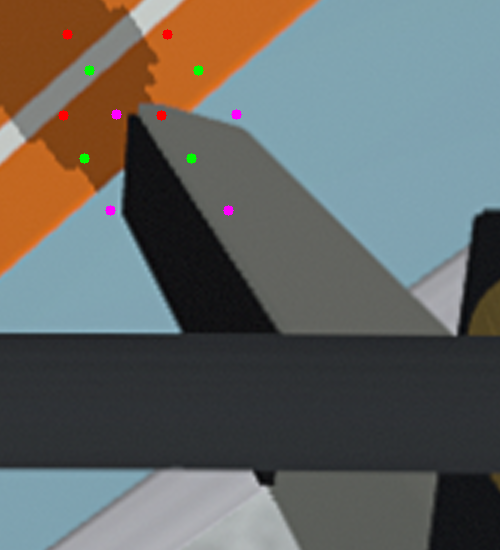

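View pics/c6.png

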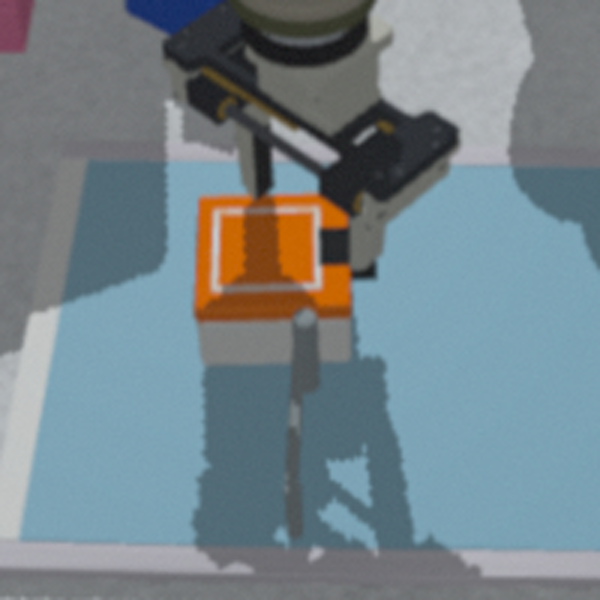

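```bash
python3 - <<'E'
from h import *
s,M=st();p=shot('scene')
im=cv2.resize(p['img'],None,fx=4,fy=4,interpolation=cv2.INTER_CUBIC)
for sx in(-1,1):
  for x in(41.8,):
    for y in(-7.5,7.5):
      for z in (0,-19,-38,-57):
        X=s['tool_pos']+M@np.array([sx*x,y,z])/1e3;u=proj(p,X)
        cv2.circle(im,tuple(int(a*4+2) for a in u),4,((0,0,255),(0,255,0),(255,0,255),(255,255,0))[z//-19],-1)
cv2.imwrite('pics/f6s.png',im[880:1400,1000:1600])
E
```

```text
t 10.6 tcp [ 0.5385 -0.1529  0.0336] ang -126.22 F [-0.2 -0.7  0.1] open 0.0839 q6 1.83
```

View pics/f6s.png

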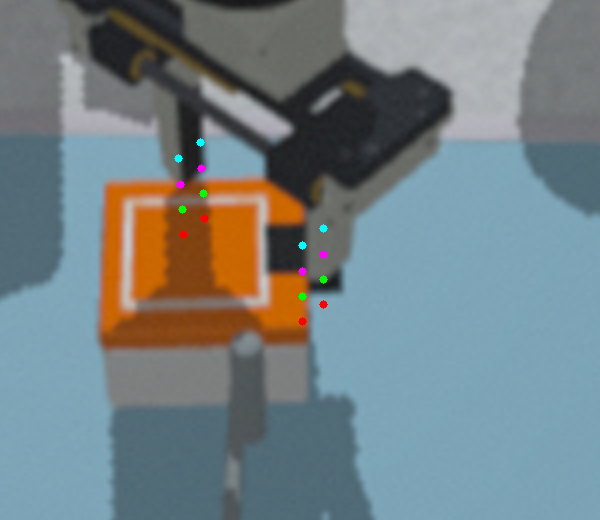

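Both cameras put the real fingertips about 38 mm above the reported TCP, so they were just over the lid and never touched the box or the tab. That means the tab was never actually tested, and gripping it is possible after all. I'll go back over the tab and then descend with that offset, checking it first.

Emit:
{"op": "jog_arm", "data": {"commands": [-0.3,0,0,-0.01,0,-0.3,0,0,-0.02,-5,-0.3,0,0,-0.01,-7,-0.3,0,0,0,-7,-0.3,0,0,0,-7,-0.3,0,0,0,-7,-0.3,0,0,0,-7,-0.3,0,0,0,-7,-0.3,0,0,0,-7,-0.3,0,0,0,-7,-0.3,0,0,0,-7,-0.3,0,0,0,-7,-0.3,0,0,0,-7,-0.3,0,0,0,-7,-0.3,0,0,0,-7,-0.3,0,0,0,-7,-0.3,0,0,0,-7,-0.3,0,0,0,-7,-0.3,0,0,0,-7,-0.3,0,0,0,-7]}}

```text
t: 12.32
tool_pos: [0.5388, -0.153, 0.0746]
orientation: [3.138, 0.141, 0.001]
force: [-0.7, 0.8, -0.3]
opening: 0.0607
```

Emit:
{"op": "jog_arm", "data": {"commands": [-0.3,0.009,-0.0165,0,-4,-0.3,0.009,-0.0165,0,0,-0.3,0,0,0,0,-0.3,0,0,0,0]}}

```text
t: 12.65
tool_pos: [0.5529, -0.1176, 0.0744]
orientation: [3.132, 0.242, 0.001]
force: [0.2, -0.1, -0.0]
opening: 0.0604
```

```bash
python3 - <<'E'
from h import *
s,M=st();w=shot('wrist','w7');p=shot('scene','s7')
d=np.array([.5512,-.1171,s['tool_pos'][2]])-s['tool_pos'];print('to go',(M.T@d).round(4))
im=cv2.resize(w['img'],None,fx=2,fy=2)
o=s['opening']*500
for z in(0,-30,-40,-50):
  for sx in(-1,1):
    for y in(-7.5,7.5):
      u=proj(w,s['tool_pos']+M@np.array([sx*o,y,z])/1e3)
      if sx==1: print(z,y,u.round(0))
      cv2.circle(im,tuple(int(a*2) for a in u),2,(0,255,0) if z else (0,0,255),-1)
cv2.imwrite('pics/f7.png',im[380:800,280:960])
im=cv2.resize(p['img'],None,fx=4,fy=4,interpolation=cv2.INTER_CUBIC)
for z in(0,-30,-40,-50):
  for sx in(-1,1):
      u=proj(p,s['tool_pos']+M@np.array([sx*o,0,z])/1e3)
      cv2.circle(im,tuple(int(a*4) for a in u),3,(0,255,0) if z else (0,0,255),-1)
cv2.imwrite('pics/f7s.png',im[800:1300,1000:1700])
E
```

```text
t 12.65 tcp [ 0.5529 -0.1176  0.0744] ang 8.86 F [ 0.2 -0.1 -0. ] open 0.0604 q6 -0.45
to go [-0.0016 -0.0008 -0.    ]
0 -7.5 [369. 258.]
0 7.5 [368. 285.]
-30 -7.5 [378. 277.]
-30 7.5 [376. 308.]
-40 -7.5 [381. 285.]
-40 7.5 [380. 318.]
-50 -7.5 [386. 294.]
-50 7.5 [384. 328.]
```

View pics/f7.png

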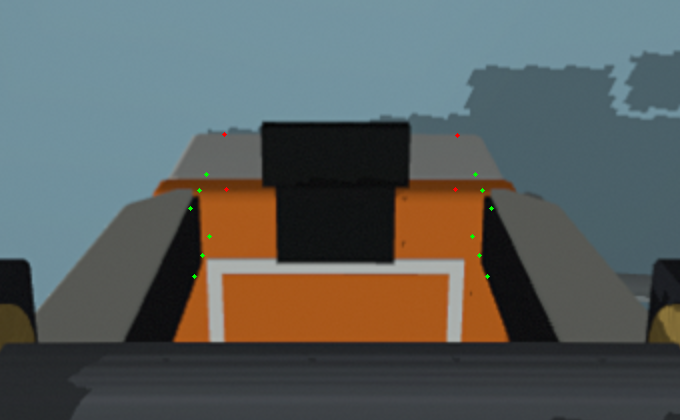

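View pics/f7s.png

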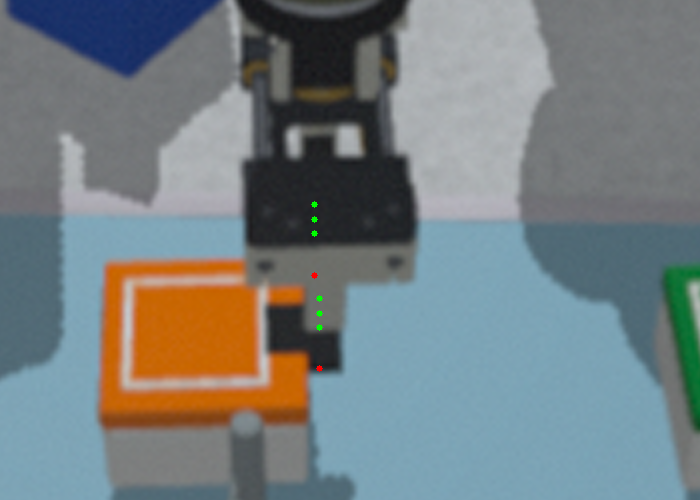

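In the wrist view the tips sit at about (237,288) and (383,288) px, 35–40 mm behind the nominal TCP; the scene view agrees. I'll descend about 66 mm, to a real tip height near 0.046, then close on the tab.

Emit:
{"op": "jog_arm", "data": {"commands": [-0.3,-0.0016,-0.0012,0.004,0,-0.3,0,0,0.01,0,-0.3,0,0,0.012,0,-0.3,0,0,0.012,0,-0.3,0,0,0.01,0,-0.3,0,0,0.008,0,-0.3,0,0,0.006,0,-0.3,0,0,0.004,0,-0.3,0,0,0,0]}}

```text
t: 13.5
tool_pos: [0.55, -0.1168, 0.0064]
orientation: [-3.132, -0.24, 0.003]
force: [-0.1, 1.2, 0.9]
opening: 0.0607
```

```bash
python3 -c "
from h import *
look('8')"
```

```text
t 13.5 tcp [ 0.55   -0.1168  0.0064] ang 8.78 F [-0.1  1.2  0.9] open 0.0607 q6 -0.45
lid wrist [ 528.6 -131.3] [16.3  3.8] 8.73
lid scene(start 568.4,-171.5,8.67) [ 568.6 -172. ] [103.6  96.8] 8.76
```

View pics/w8.png

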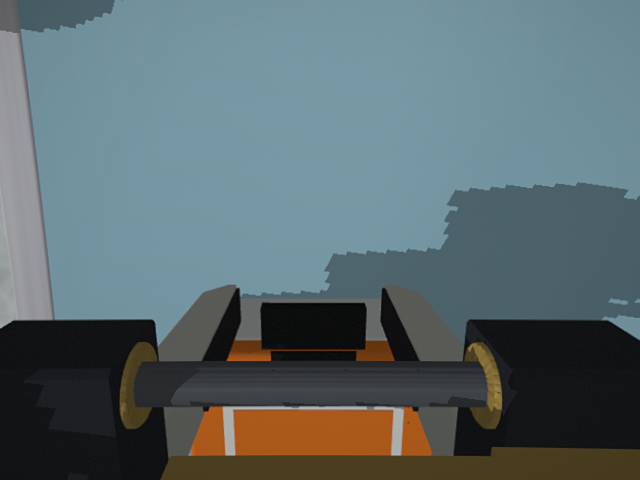

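View pics/c8.png

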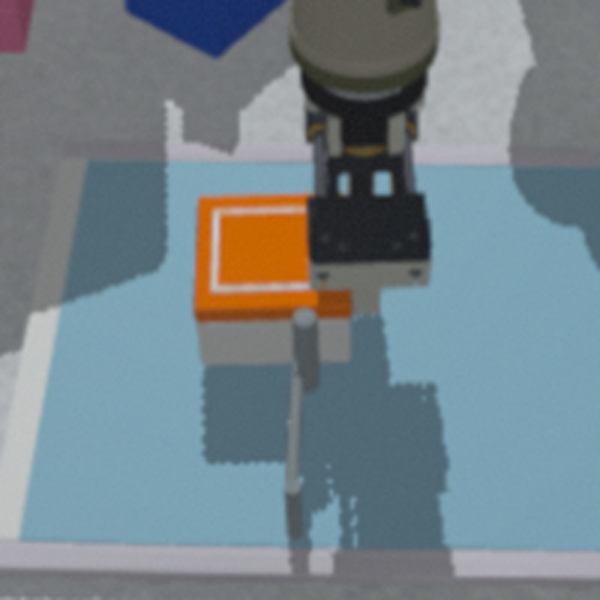

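The tab at (262–366, 303–350) is now clearly between the fingers, so I'll close on it.

Emit:
{"op": "jog_arm", "data": {"commands": [0.4,0,0,0,0,0.4,0,0,0,0,0.4,0,0,0,0,0.4,0,0,0,0,0.4,0,0,0,0,0.4,0,0,0,0], "grip_force": 30}}

```text
t: 14.1
tool_pos: [0.5511, -0.1171, 0.008]
orientation: [3.132, 0.241, 0.001]
force: [-0.2, 2.0, 1.1]
opening: 0.0395
```

```bash
python3 -c "
from h import *
look('9')"
```

```text
t 14.1 tcp [ 0.5511 -0.1171  0.008 ] ang 8.78 F [-0.2  2.   1.1] open 0.0395 q6 -0.45
lid wrist [ 558.  -162.5] [62.5 22.1] 8.81
lid scene(start 568.4,-171.5,8.67) [ 568.7 -173.1] [103.5  95.5] 8.69
```

View pics/w9.png

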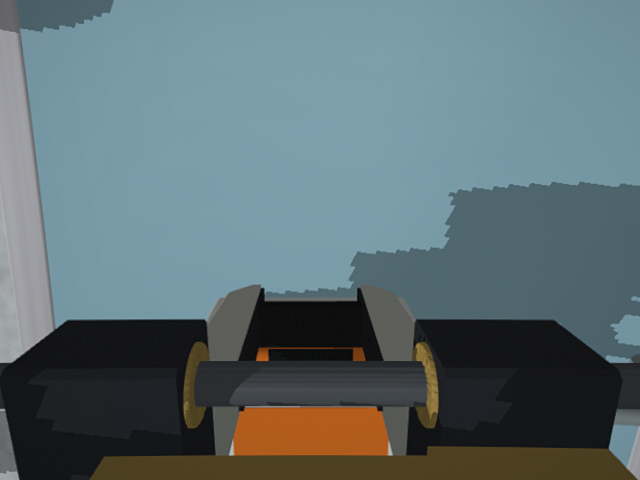

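It's gripped: the opening is 39.5 mm against the 40 mm tab. Now I'll slide the box to the post along tool +x.

Emit:
{"op": "jog_arm", "data": {"commands": [0.4,0.001,0,0,0,0.4,0.001,0,0,0,0.4,0.001,0,0,0,0.4,0.001,0,0,0,0.4,0.001,0,0,0,0.4,0.0005,0,0,0,0.4,0,0,0,0]}}

```text
t: 14.78
tool_pos: [0.5562, -0.1169, 0.0079]
orientation: [3.132, 0.24, -0.001]
force: [-4.9, -1.4, 3.9]
opening: 0.0393
```

Emit:
{"op": "jog_arm", "data": {"commands": [0.4,0.0005,0,0,0,0.4,0.0005,0,0,0,0.4,0,0,0,0]}}

```text
t: 15.03
tool_pos: [0.5571, -0.1168, 0.008]
orientation: [3.132, 0.24, -0.001]
force: [-4.7, -1.6, 6.0]
opening: 0.0395
```

Emit:
{"op": "jog_arm", "data": {"commands": [0.4,0.0005,0,0,0,0.4,0.0005,0,0,0,0.4,0,0,0,0]}}

```text
t: 15.28
tool_pos: [0.5581, -0.1166, 0.008]
orientation: [3.132, 0.24, -0.0]
force: [-5.1, -1.7, 5.0]
opening: 0.0393
```

```bash
python3 -c "
from h import *
look('10')"
```

```text
t 15.28 tcp [ 0.5581 -0.1166  0.008 ] ang 8.76 F [-5.1 -1.7  5. ] open 0.0393 q6 -0.45
lid wrist [ 564.9 -162. ] [62.2 22.1] 8.83
lid scene(start 568.4,-171.5,8.67) [ 575.6 -172.4] [103.3  95.9] 8.56
```

View pics/c10.png

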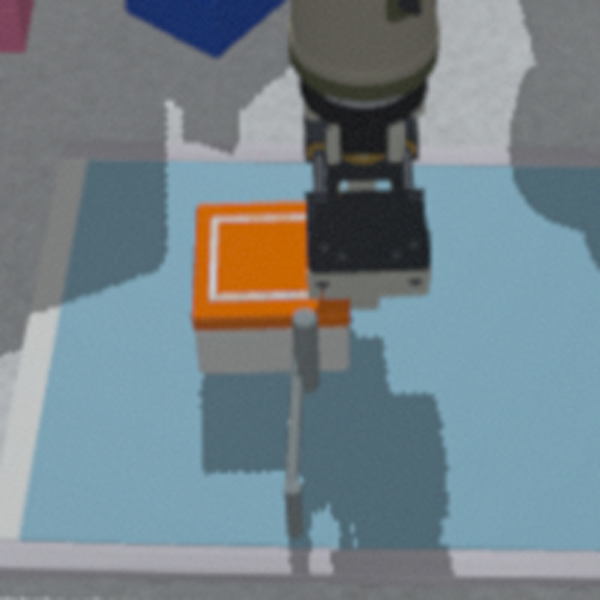

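Emit:
{"op": "jog_arm", "data": {"commands": [0.4,0.0005,0,0,0,0.4,0.0005,0,0,0,0.4,0,0,0,0]}}

```text
t: 15.63
tool_pos: [0.5586, -0.1165, 0.0079]
orientation: [3.132, 0.24, -0.002]
force: [-7.0, -0.7, 7.2]
opening: 0.0393
```

Emit:
{"op": "jog_arm", "data": {"commands": [0.4,0.0005,0,0,0,0.4,0.0005,0,0,0,0.4,0,0,0,0]}}

```text
t: 15.88
tool_pos: [0.5587, -0.1164, 0.0079]
orientation: [3.132, 0.24, -0.005]
force: [-13.1, -1.2, 9.7]
opening: 0.0395
```

```bash
python3 -c "
from h import *
look('11')
print(robot.read_state()['wrist_torque'])"
```

```text
t 15.88 tcp [ 0.5587 -0.1164  0.0079] ang 8.75 F [-13.1  -1.2   9.7] open 0.0395 q6 -0.45
lid wrist [ 565.4 -161.7] [62.5 22. ] 8.93
lid scene(start 568.4,-171.5,8.67) [ 575.9 -172.4] [103.4  95.6] 8.68
[-0.2193718   1.804741   -0.24141342]
```

Contact with the post is confirmed: travel stopped at about 7.5 mm and the force rose to 13 N. Now I'll swing about the post axis in 3° rows.

Emit:
{"op": "jog_arm", "data": {"commands": [0.4,-0.002,0.00304,0,-3,0.4,-0.002,0.00304,0,-3,0.4,-0.002,0.00304,0,-3,0.4,-0.002,0.00304,0,-3,0.4,-0.002,0.00304,0,-3,0.4,0,0,0,0]}}

```text
t: 16.48
tool_pos: [0.5525, -0.1325, 0.0079]
orientation: [-3.071, -0.652, 0.005]
force: [-12.4, 5.1, 13.1]
opening: 0.0393
```

```bash
python3 -c "
from h import *
look('12')
print(robot.read_state()['wrist_torque'])"
```

```text
t 16.48 tcp [ 0.5525 -0.1325  0.0079] ang 23.96 F [-12.4   5.1  13.1] open 0.0393 q6 -0.74
lid wrist [ 570.9 -174.4] [62.3 22. ] 24.12
lid scene(start 568.4,-171.5,8.67) [ 585.1 -183.3] [103.3  97.4] 24.08
[0.66014869 2.00988326 0.24092794]
```

View pics/c12.png

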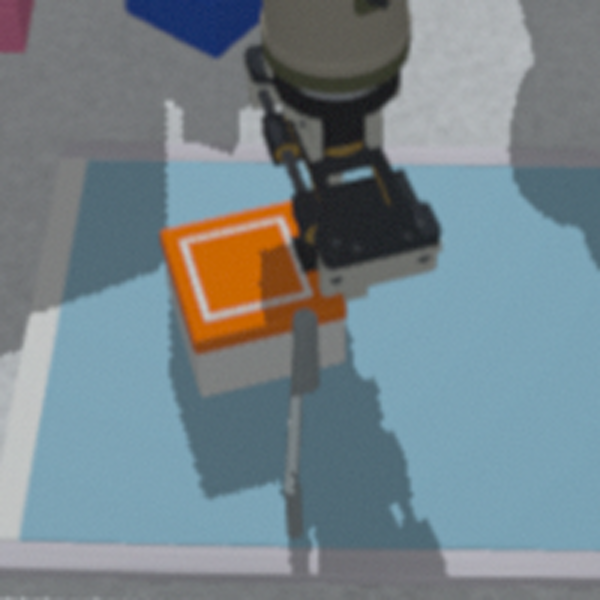

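View pics/w12.png

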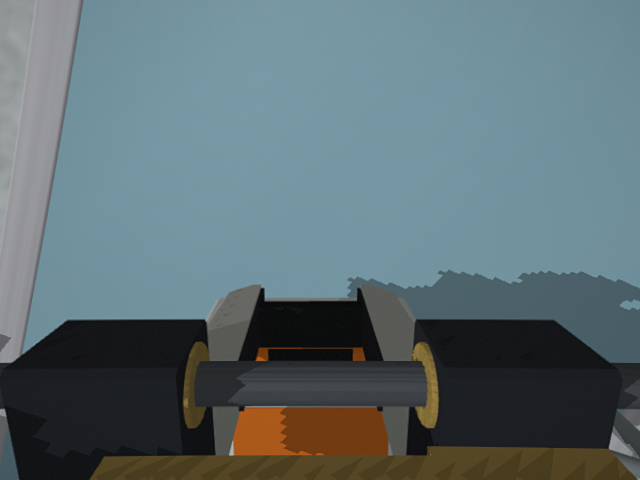

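It follows cleanly, with the box and tool both at 24° and the force steady at about 13 N. I'll ease the downward press by 1 mm and carry on.

Emit:
{"op": "jog_arm", "data": {"commands": [0.4,-0.002,0.00304,-0.0005,-3,0.4,-0.002,0.00304,-0.0005,-3,0.4,-0.002,0.00304,0,-3,0.4,-0.002,0.00304,0,-3,0.4,-0.002,0.00304,0,-3,0.4,-0.002,0.00304,0,-3,0.4,-0.002,0.00304,0,-3,0.4,0,0,0,0]}}

```text
t: 17.25
tool_pos: [0.5532, -0.1588, 0.0079]
orientation: [-2.903, -1.2, 0.003]
force: [-4.4, -1.8, 1.7]
opening: 0.0395
```

```bash
python3 -c "
from h import *
look('13')
print(robot.read_state()['wrist_torque'])"
```

```text
t 17.25 tcp [ 0.5532 -0.1588  0.0079] ang 44.91 F [-4.4 -1.8  1.7] open 0.0395 q6 -1.15
lid wrist [ 584.9 -191.7] [62.2 22. ] 45.01
lid scene(start 568.4,-171.5,8.67) [ 602.2 -196.6] [103.4 101.4] 44.84
[-0.30521856  0.67295657 -0.04837962]
```

View pics/c13.png

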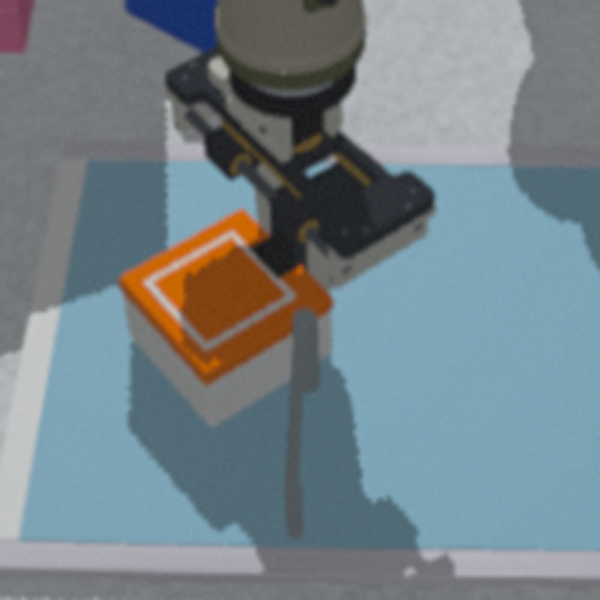

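Emit:
{"op": "jog_arm", "data": {"commands": [0.4,0.0005,0,0,0,0.4,0.0005,0,0,0,0.4,0,0,0,0]}}

```text
t: 17.6
tool_pos: [0.5532, -0.1583, 0.008]
orientation: [-2.906, -1.193, 0.005]
force: [-9.3, -4.3, 1.7]
opening: 0.0394
```

Emit:
{"op": "jog_arm", "data": {"commands": [0.4,0.0005,0,0,0,0.4,0.0005,0,0,0,0.4,0,0,0,0]}}

```text
t: 17.85
tool_pos: [0.5532, -0.1581, 0.008]
orientation: [-2.906, -1.193, 0.007]
force: [-13.1, -6.4, 4.0]
opening: 0.0393
```

Emit:
{"op": "jog_arm", "data": {"commands": [0.4,-0.002,0.003,0,-3,0.4,-0.002,0.003,0,-3,0.4,-0.002,0.003,0,-3,0.4,-0.002,0.003,0,-3,0.4,-0.002,0.003,0,-3,0.4,-0.002,0.003,0,-3,0.4,-0.002,0.003,0,-3,0.4,-0.002,0.003,0,-3,0.4,0,0,0,0]}}

```text
t: 18.6
tool_pos: [0.5644, -0.1852, 0.008]
orientation: [-2.592, -1.775, 0.006]
force: [-9.4, -7.2, 1.8]
opening: 0.0393
```

```bash
python3 -c "
from h import *
look('14')
print(robot.read_state()['wrist_torque'])"
```

```text
t 18.6 tcp [ 0.5644 -0.1852  0.008 ] ang 68.81 F [-9.4 -7.2  1.8] open 0.0393 q6 -1.6
lid wrist [ 602.7 -200.9] [58.6 14.4] 68.97
lid scene(start 568.4,-171.5,8.67) [ 626.6 -202.8] [100.4 103.7] 69.03
[-1.01457027  1.36419591 -0.00881506]
```

View pics/c14.png

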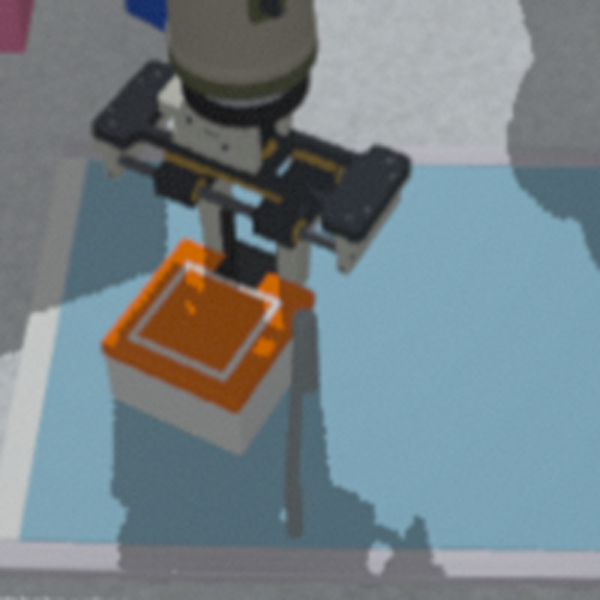

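Emit:
{"op": "jog_arm", "data": {"commands": [0.4,-0.002,0.003,0,-3,0.4,-0.002,0.003,0,-3,0.4,-0.002,0.003,0,-3,0.4,-0.002,0.003,0,-3,0.4,-0.002,0.003,0,-3,0.4,-0.002,0.003,0,-3,0.4,-0.002,0.003,0,-3,0.4,-0.002,0.003,0,-3,0.4,0,0,0,0]}}

```text
t: 19.45
tool_pos: [0.5868, -0.2051, 0.0084]
orientation: [2.165, 2.274, -0.002]
force: [-3.1, -6.1, -2.0]
opening: 0.0392
```

```bash
python3 -c "
from h import *
look('15')
print(robot.read_state()['wrist_torque'])
t=shot('top','t15')
"
```

```text
t 19.45 tcp [ 0.5868 -0.2051  0.0084] ang 92.83 F [-3.1 -6.1 -2. ] open 0.0392 q6 -2.04
lid wrist [ 636.5 -182.7] [ 34.3 222. ] 2.99
lid scene(start 568.4,-171.5,8.67) [ 652.  -198.4] [105.4  97.4] 3.43
[-0.87294176  0.18273508 -0.06298583]
```

View pics/c15.png

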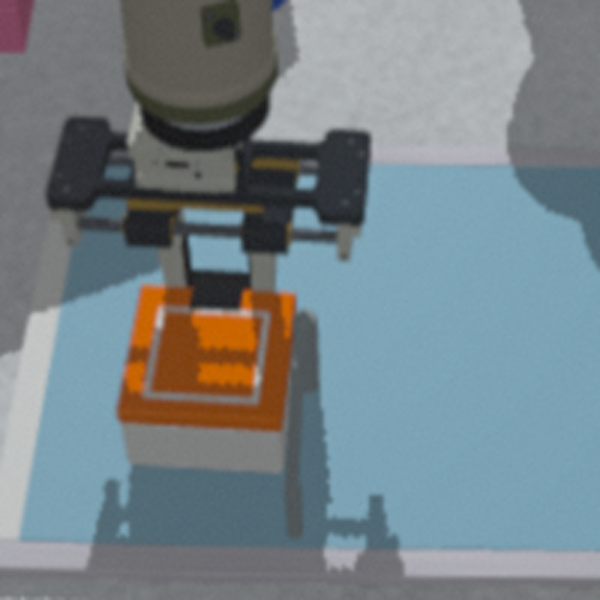

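View pics/t15.png

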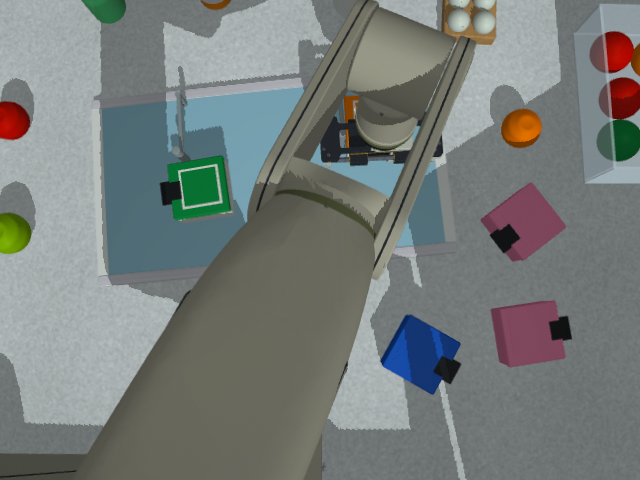

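Emit:
{"op": "jog_arm", "data": {"commands": [0.4,-0.0008,0.0012,0.0005,-1.2,0.4,-0.0008,0.0012,0,-1.2,0.4,0.0005,0,0,0,0.4,0.0005,0,0,0,0.4,0,0,0,0,0.4,0,0,0,0]}}

```text
t: 20.1
tool_pos: [0.5892, -0.2063, 0.0081]
orientation: [2.12, 2.314, -0.003]
force: [-0.8, -9.9, -2.5]
opening: 0.0396
```

```bash
python3 -c "
from h import *
look('16')
print(robot.read_state()['wrist_torque'])
"
```

```text
t 20.1 tcp [ 0.5892 -0.2063  0.0081] ang 95.02 F [-0.8 -9.9 -2.5] open 0.0396 q6 -2.07
lid wrist [ 599.1 -206.3] [ 5.5 41. ] 5.16
lid scene(start 568.4,-171.5,8.67) [ 654.8 -197.4] [104.6  97.6] 5.34
[-1.40715972  0.15001543 -0.18111308]
```

View pics/c16.png

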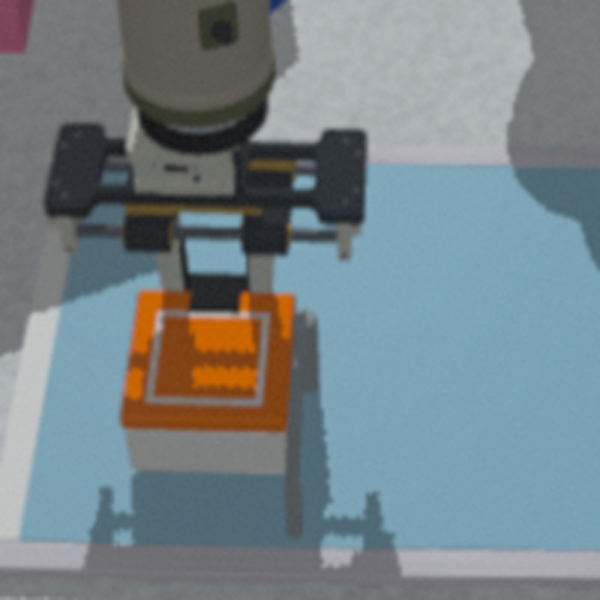

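View pics/w16.png

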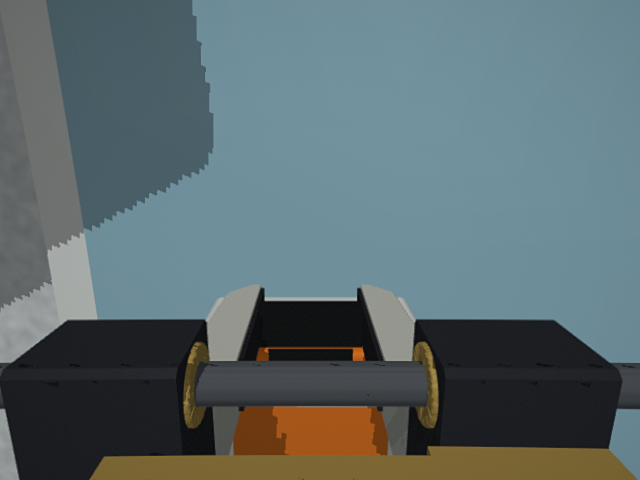

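The box is flush alongside the divider, with lid and tool at 95° against a shelf yaw of 5.1°. I'll settle down slightly and release the tab a little way, then go straight up.

Emit:
{"op": "jog_arm", "data": {"commands": [0.4,0,0,0.0005,0,0.4,0,0,0,0,-0.15,0,0,0,0,-0.15,0,0,0,0,-0.15,0,0,0,0,-0.15,0,0,0,0,-0.15,0,0,0,0]}}

```text
t: 20.78
tool_pos: [0.5891, -0.2035, 0.0075]
orientation: [-2.119, -2.319, -0.0]
force: [-1.6, -0.3, -0.2]
opening: 0.0532
```

```bash
python3 -c "
from h import *
look('17')
"
```

```text
t 20.78 tcp [ 0.5891 -0.2035  0.0075] ang 95.18 F [-1.6 -0.3 -0.2] open 0.0532 q6 -2.08
lid wrist [ 597.1 -203.8] [ 8.8 55.3] 5.31
lid scene(start 568.4,-171.5,8.67) [ 654.8 -197.6] [104.6  97.7] 5.34
```

View pics/w17.png

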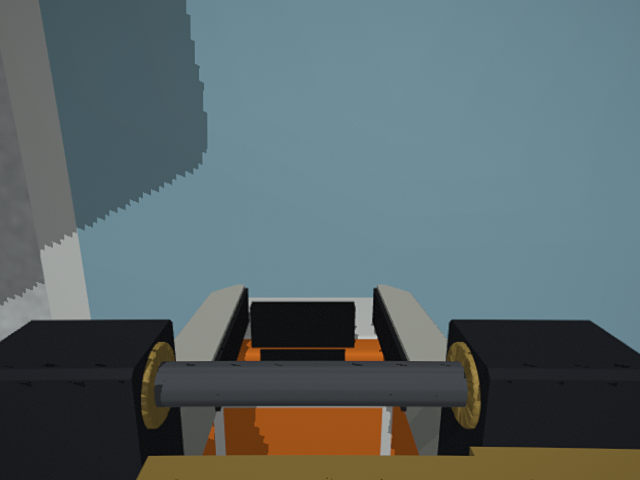

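The tab is free between the pads. I'll recentre by 2.5 mm, rise, and back away.

Emit:
{"op": "jog_arm", "data": {"commands": [-0.15,-0.0025,0,0,0,-0.15,0,0,-0.004,0,-0.15,0,0,-0.01,0,-0.15,0,0,-0.015,0,-0.15,0,0,-0.02,0,-0.15,0,0,-0.03,0,-0.15,0,0,-0.03,0,-0.15,0,0,-0.03,0,-0.15,-0.02,-0.01,-0.01,0,-0.15,-0.035,-0.01,0,0,-0.15,-0.035,-0.01,0,0,-0.15,-0.035,-0.01,0,0,-0.15,-0.035,-0.01,0,0,-0.15,-0.035,-0.01,0,0,-0.15,-0.035,-0.01,0,0,-0.15,-0.035,-0.01,0,0,-0.15,-0.035,-0.01,0,0,-0.15,0,0,0,0]}}

```text
t: 22.38
tool_pos: [0.5233, -0.5201, 0.1567]
orientation: [2.125, 2.313, -0.004]
force: [0.4, -0.4, -0.9]
opening: 0.0532
```

```bash
python3 - <<'E'
from h import *
st()
t=shot('top','t18');p=shot('scene','s18')
print('top',fitlid(t,(358,120)));print('scene',fitlid(p,(285,310)))
cv2.imwrite('pics/t18c.png',cv2.resize(t['img'][50:200,290:440],None,fx=4,fy=4,interpolation=cv2.INTER_CUBIC))
cv2.imwrite('pics/c18.png',cv2.resize(p['img'][230:400,210:380],None,fx=4,fy=4,interpolation=cv2.INTER_CUBIC))
E
```

```text
t 22.38 tcp [ 0.5233 -0.5201  0.1567] ang 94.86 F [ 0.4 -0.4 -0.9] open 0.0532 q6 -2.51
top ((645.78173828125, -201.92803955078125), (101.19796752929688, 98.45782470703125), 5.131983757019043)
scene ((654.791259765625, -197.56369018554688), (104.6002197265625, 97.7707748413086), 5.237648963928223)
```

View pics/t18c.png

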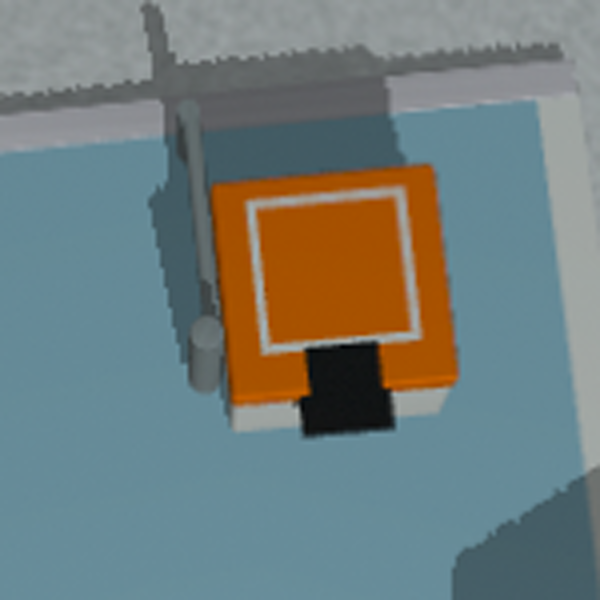

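View pics/c18.png

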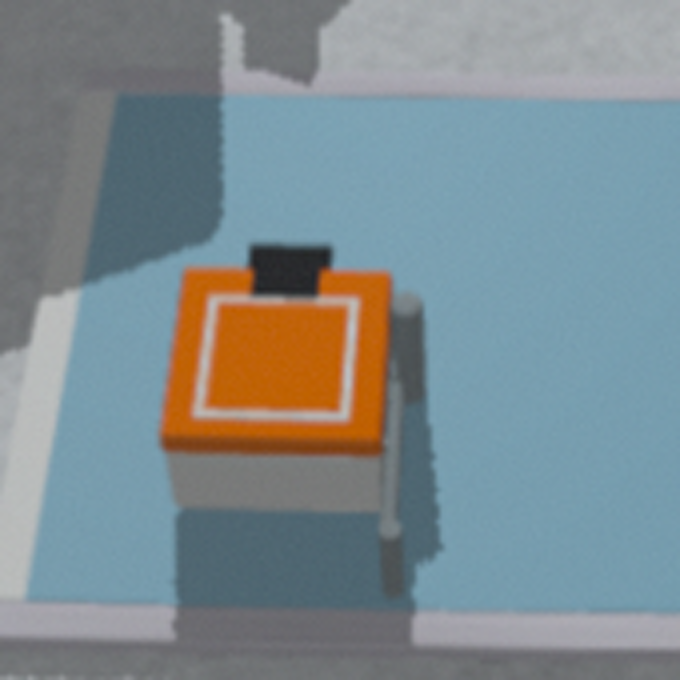

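View pics/t18.png

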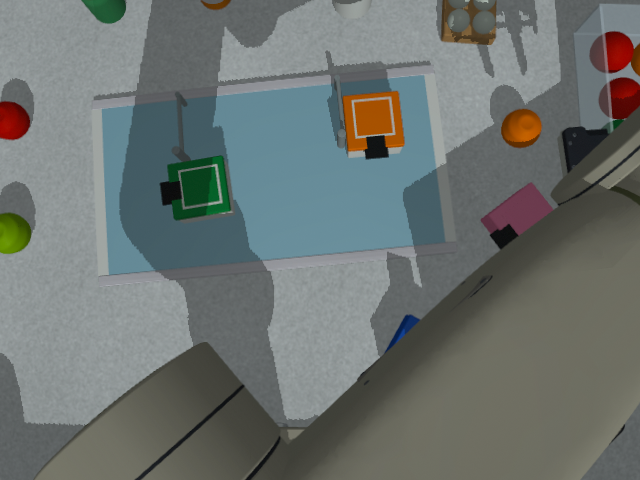

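The top and scene views show the tab pointing at the front edge. Yaw is 5.1–5.2° against the shelf's 5.1°. The centre is about 57 mm right of the post, and flush would be 58. The green box hasn't moved. I'm handing in.

```bash
python3 -c "
from h import *
print(robot.close_job()); st()"
```

```text
the job is handed in; nothing more can be done
None
the job is handed in; nothing more can be done
```

The orange-lidded box now stands squarely alongside the right divider, on its right, with its black tab facing the front edge of the shelf. I held it by the tab, slid it onto the front post and swung it about 86° counter-clockwise round the post.

**Last checks (arm clear, about 22.4 s of the 38 s used):**
- **Angle:** the box's yaw is 5.1° in the top camera and 5.2° in the scene camera, against a shelf yaw of 5.1°.
- **Position:** its centre is about 57 mm right of the post, where flush would be 58 mm. In the pictures its left side lies along the divider bar.
- **Green box:** it shows no movement in the pictures.
- **Forces:** the highest reading between moves was about 19 N. The box stayed gripped throughout and I saw no tipping or lifting. Near the end, the vertical reading showed a slight upward pull of about 2.5 N on the box, less than its weight.

**What disagreed:**
- **Fingertip height:** the real fingertips were about 35–40 mm above the reported TCP. My first grip and a first attempt to push the box's walls closed on nothing above the box, without moving it. I found this in the wrist and scene pictures and corrected for it.
- **Camera offset:** the top and scene cameras differ by 4–9 mm in absolute position, so I relied on positions relative to the post.
- **Post contact:** halfway through the swing the contact force dropped to about 5 N, so I pressed the box back against the post before going on.

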